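# Face the paint jar to the colour reader and unscrew its cap

### The arm

A 6-joint arm with a two-finger parallel gripper is mounted at the origin on the work surface. World frame = base frame: x ahead of the robot, y to its left, z up, the work surface at z = 0. Lengths are in m, angles in rad, forces in N, time in s.
With the tool pointing down it reaches from about 0.375 to 0.9 m from the base axis. Payload 3.1 kg.
Tool frame: the origin (TCP) lies midway between the tips of the shut fingers; the grasp point (between the pads) lies 19 mm behind it; z points along the fingers, y is the line along which they close (so a half turn about z gives the same grasp; the last joint's range is limited). The gripper opens to 85 mm and grips with 20 to 120 N. Pads are 22 mm wide; open, the fingers measure 114 mm over their backs; the gripper's body (76 mm by 85 mm) begins 54 mm behind the grasp point. The pads swing forward as they close: fully open they stand 13 mm farther back than shut.
Start: joints at [-1.468, 0.527, 1.433, -0, 1.181, -0.178], TCP at [0.174, -0.6, 0.231] pointing down, gripper open.
Joint ranges: [-3.08, 3.08], [-0.75, 2.2], [0.22, 2.44], [-1.43, 4.57], [0, 2.65], [-2.85, 2.85]. Speed limits (rad/s): [2.79, 2.79, 3.14, 3.14, 3.14, 3.14].

### API

Orientations are given as a unit quaternion [w, x, y, z].
In Python, from plant import r gives the robot as it stands.
- The arm moves only by the tool send_rows, never from a script. Its argument "steps" is a list of rows, each a list of 2 entries, a list of its own where there are three numbers: the shift along the tool's x, y, z scaled (see below), then the turn, a rotation vector about the tool's x, y, z scaled (see below). A call has 1 to 5 rows; each row is the pose to reach, as a shift and turn from the pose commanded when the call began, along the tool's axes at that moment, turning the shorter way round; what a row does not reach only later rows make up. The controller multiplies each number of a shift by 0.08 m and each number of a turn by 2 pi rad. A row lasts 1/10 s, in which the tool goes at most 50 mm and 8.59 degrees, less where a joint would pass 70% of its speed; a pose out of reach is approached as far as the arm can. A call with a number of a shift or a turn outside -1 to 1 is refused whole. A call with a gripper value outside its range is refused whole. "claw" is the opening, from -1 (shut) to 1 (fully open), so that 0 is half open, set as the call begins (left out, the last holds). The fingers move at their own pace and stop on an object; "squeeze" is the grip in N (left out, the last holds). Time passes only in rows, so rows that repeat a pose let the fingers close. It gives the time, the measured TCP pose, the force, the opening and the grip force at its end, in the units of the state.
- r.get_obs(): the state, without advancing time (a new reading comes with each control period).
- r.snapshot(name): name is "side" or "top"; returns the picture (384x512x3 uint8, red, green, blue); there is no depth.
- r.get_calibration(name): a dict with "fov_y" (degrees; the focal length in pixels is half the picture's height over the tangent of half this angle, whatever the lens; pixels are square), "cx", "cy" (the principal point, pixels), "k1" (the pictures are not rectified: a ray, as slopes to the right and down, at radius r is drawn at 1 + k1 r^2 times it, then the intrinsics apply), "extrinsics" (4x4, takes a point from camera to world coordinates). Camera axes: x right, y up, looking along -z (the intrinsics and any distortion apply to the point x, -y, -z); pixel columns grow to the right and rows downward; lengths in m; the calibration is good to about 2 mm. A picture is of the moment at which its call begins. get_calibration takes no time and is no camera call.
- r.job_done(): hands the job in; it is judged then, once.
The state is a dict: "t": time; "joint_pos": joint angles; "joint_vel": joint speeds; "effort": joint torques, N m; "tcp_pos": TCP position; "tool_rot": TCP orientation; "ft_force": force on the tool from outside, world axes, zero at the start; "ft_torque": the same for the moment, N m; "opening": opening from 0.0 (shut) to 1.0 (fully open); "grip_force": force on a finger pad.
Only numpy, scipy, OpenCV 4.12 (cv2) and the standard library are available. Lean on these libraries where they do the work, as an engineer would, in place of code of your own. Each camera call takes 0.05 s, during which the arm holds its last target. There are 200 camera calls.

### The job

Turn the closed paint jar in its round holder, anticlockwise seen from above, until its raised swatch tile squarely faces the colour reader, where a stop post braces it. Then, leaving the jar seated and facing the reader, unscrew its tight cap (anticlockwise too), stop turning when the threads let go, lift the cap straight up just clear of the jar and finish while still holding it there, level and centred above the open jar. Do not shove the other things on the desk about.

Things in the scene. Friction and masses are not known exactly. Their poses are not given: they have to be found in the camera images.
- station: Fixed colour-reading station. Origin on the table, on the axis of its round jar holder; z up. Grey plate 120 mm (x) by 212 mm (y), 8 mm thick; slippery white nylon holder ring 84 mm across outside, 72 mm inside, top 28 mm above the table. Grey reader block, 78 x 62 mm, top 70 mm above the table, on the plate at the station's +y, near face 82 mm from the holder axis.
- stop_post (a point): Top centre of the square stop post (8 x 12 mm), 62 mm above the table, at station x = -16, y = +42 mm. It stops a jar turned anticlockwise (seen from above), tile against post, just when the tile faces the reader (+y), and braces it from then on.
- reader_window (a point): Centre of the reader's dark window, on the block's face towards the jar, 80 mm from the holder axis in the station's +y direction and 51 mm above the table.
- jar: Closed white paint jar, 0.3 to 0.6 kg, loose in the ring (3 mm play). Origin: centre of its underside (10 mm above the table), z up. Body 66 mm across, 56 mm high; shoulder up to 62, neck 36 mm across up to 80 mm. Raised swatch tile at its own +x. Starts 0.4 to 1.1 rad clockwise (from above) of facing the reader; turns far more easily than its cap does.
- jar_mark (a point): Centre of the outer face of the jar's raised swatch tile (22 mm wide, 22 mm high), 42 mm from the jar's axis along its +x, 41 mm above its underside.
- cap: The jar's black ribbed screw cap: 58 mm across, 26 mm high, 45 g. Origin: centre of its lower edge, z up; at the start 64 mm above the jar's underside (74 above the table), x axis in line with the jar's. Tight lug thread, 0.3 to 0.6 N m: relative to the jar it comes free after 0.95 rad anticlockwise, lifts off anywhere from 0.95 to 1.75 rad (aim for 1.35), and catches again beyond.
- cap_top (a point): Centre of the cap's top, 26 mm above its origin. The cap rises 1 to 2 mm while unscrewing. Under it a sprung metal disc in the jar's mouth pushes up with up to 19 N; with the cap off the disc's top, the highest point of the jar, stands 90 mm above the jar's underside.
- spare_jar: Bystander: round closed jar 60 mm across, 75 mm high, without a tile. Origin under its centre.
- ink_bottle: Bystander: small closed jar 44 mm across, 62 mm high. Origin under its centre.
- pan_set: Bystander: flat black paint-pan case 150 x 85 x 14 mm. Origin under its centre.
- palette: Bystander: round white palette with a blue rim, 170 mm across, 14 mm high. Origin under its centre.
- brush: Bystander: flat brush 190 mm long lying along its x.
- eraser: Bystander: white eraser 52 x 24 x 14 mm. Origin under its centre.
- water_mug: Bystander: white mug 76 mm across, 85 mm high, handle at its +y. Origin under its centre.
Mind the look-alikes: they are no part of the job. Leave any orange look-alike of the cap alone.

How it is judged:
On the way, in this order (a step that is already met when the one before it is completed fails the run):
1. the jar, still closed and seated, has its tile facing the reader (y of jar_mark in the frame of station above 0.034 m and x of jar_mark in the frame of station between -0.009 and 0.009 m and z of jar in the frame of station below 0.014 m and angle between jar's own z axis and vertical below 0.1 rad and z of cap in the frame of jar below 0.07 m), for 0.2 s.
2. the cap is off: clear above the jar, which stays seated and facing the reader (y of jar_mark in the frame of station above 0.034 m and x of jar_mark in the frame of station between -0.009 and 0.009 m and z of jar in the frame of station below 0.014 m and angle between jar's own z axis and vertical below 0.1 rad and z of cap in the frame of jar above 0.092 m), for 0.1 s.
At the end, for the whole second after the job is handed in: Fingers alone hold the cap, still, level (0.15 rad), lower edge 92 to 150 mm above the jar's underside (disc at 90) and within 15 mm of its axis; jar seated (4 mm), upright (0.1 rad), its tile within 9 mm sideways of squarely facing the reader (all of step 2 and z of cap in the frame of jar below 0.15 m and horizontal distance between cap and jar below 0.015 m and angle between cap's own z axis and vertical below 0.15 rad and contact force between cap and the fingers above 2 N and contact force between cap and jar below 0.05 N and contact force between cap and station below 0.05 N and linear speed of each of cap, jar below 0.03 m/s); the arm keeps its last pose, push and grip.
It fails at once if the jar is pulled up out of its seat or tipped (z of jar in the frame of station above 0.022 m or angle between jar's own z axis and vertical above 0.25 rad).
It fails at once if another thing on the desk is shoved (more than 30 mm) (distance of any of spare_jar, ink_bottle, pan_set, palette, brush, eraser, water_mug from where it was at the start of the episode above 0.03 m).
It also fails if it takes over 51 s, if anything falls off the work surface, if the arm or the gripper's body presses on something with over 40 N, if the wrist force passes 120 N, or if a joint passes its speed limit or range.

## Working session

There is one attempt and no reset: what is moved stays moved. The work goes in short steps, Python scripts to look and compute and a tool call to move; the robot and the scene stay as the last step left them, time stands still between calls to the robot, and variables do not carry over. Pictures are saved under pics/ and viewed, at most 10 in all, crops included, and the job is handed in when it is done.

Besides the shell and the picture viewer there is one more tool, called as name(argument=value, ...) on one line, values as JSON. send_rows: Moves the arm, as the interface text tells. Shifts and turns lie within -1 to 1; 1 stands for 0.08 m of shift or 2 pi rad of turn. Its arguments: {"type":"object","properties":{"steps":{"type":"array"},"claw":{"type":"number"},"squeeze":{"type":"number"}},"required":["steps"]}

```bash
mkdir -p pics; ls; python3 - <<'E'
from plant import r
import cv2
for n in("side","top"):
    im=r.snapshot(n); cv2.imwrite(f"pics/{n}0.png",im[:,:,::-1])
    print(n,r.get_calibration(n))
o=r.get_obs();print(o)
E
```

```text
pics
side {'fov_y': 56.06647261925422, 'cx': 255.8613119580988, 'cy': 191.59333778224402, 'k1': -0.10366098932352998, 'extrinsics': array([[-0.7733869 ,  0.39726843, -0.49401468,  0.04282313],
       [-0.63385298, -0.49707944,  0.59257273,  0.56498074],
       [-0.0101541 ,  0.77142066,  0.6362445 ,  0.69877198],
       [ 0.        ,  0.        ,  0.        ,  1.        ]])}
top {'fov_y': 47.13088746353757, 'cx': 254.37365019859834, 'cy': 190.19353735249646, 'k1': -0.035042184608343914, 'extrinsics': array([[-0.00370411,  0.98554681, -0.16936284,  0.27937162],
       [-0.99998976, -0.0032101 ,  0.00319057, -0.0074879 ],
       [ 0.00260078,  0.16937292,  0.9855486 ,  1.3410962 ],
       [ 0.        ,  0.        ,  0.        ,  1.        ]])}
{'t': 0.1, 'joint_pos': array([-1.46753090e+00,  5.28437295e-01,  1.43379338e+00,  2.77861770e-05,
        1.18141094e+00, -1.78507562e-01]), 'joint_vel': array([-0.00028616, -0.00221118, -0.00492596, -0.00020367, -0.00057785,
        0.00058206]), 'effort': array([-3.73107214e-04, -4.43304384e+01, -1.78585839e+01, -2.76890714e-04,
        3.88385175e-03,  8.69364186e-06]), 'tcp_pos': array([ 0.17374929, -0.59967874,  0.23038599]), 'tool_rot': array([-1.02326940e-03,  9.90092126e-01,  1.40415573e-01,  5.13714333e-05]), 'ft_force': array([-1.05400909,  0.09965122,  0.50574501]), 'ft_torque': array([ 0.01039445, -0.010045  , -0.00375575]), 'grip_force': 0.0, 'opening': 1.0013918766639833}
```

View pics/top0.png

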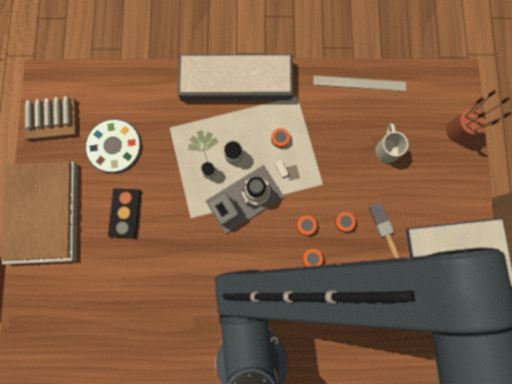

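View pics/side0.png

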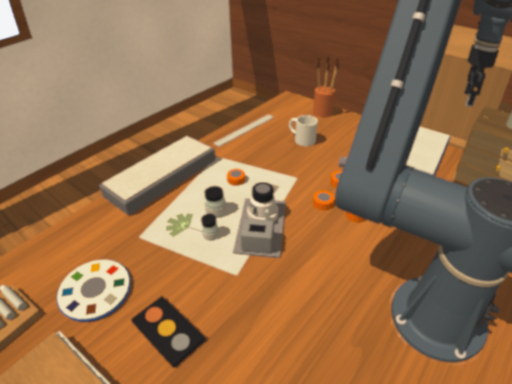

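The top view shows the station, with the jar cap near (257,188) and the reader block near (222,207). In the side view the cap is near (263,190) and the reader near (262,235). I'll zoom in on both.

```bash
cat > h.py <<'E'
import numpy as np, cv2
from plant import r
def K(n):
    c=r.get_calibration(n); f=192/np.tan(np.radians(c["fov_y"])/2)
    return np.array([[f,0,c["cx"]],[0,f,c["cy"]],[0,0,1.]]),np.array([c["k1"],0,0,0.]),np.array(c["extrinsics"])
def w2p(n,P):
    k,d,E=K(n); F=E@np.diag([1,-1,-1,1.]); I=np.linalg.inv(F)
    return cv2.projectPoints(np.array(P,float).reshape(-1,1,3),cv2.Rodrigues(I[:3,:3])[0],I[:3,3],k,d)[0][:,0]
def p2w(n,uv,z):
    k,d,E=K(n); s=cv2.undistortPoints(np.array(uv,float).reshape(-1,1,2),k,d)[:,0]
    D=np.c_[s[:,0],-s[:,1],-np.ones(len(s))]@E[:3,:3].T; o=E[:3,3]
    return o+D*((z-o[2])/D[:,2])[:,None]
def crop(n,name,x0,y0,w,h,im=None,s=8):
    im=r.snapshot(n) if im is None else im
    return cv2.resize(im[y0:y0+h,x0:x0+w],None,fx=s,fy=s,interpolation=cv2.INTER_CUBIC)
E
python3 - <<'E'
from h import *
t=cv2.imread("pics/top0.png");s=cv2.imread("pics/side0.png")
cv2.imwrite("pics/c1.png",crop(0,0,200,160,90,75,t))
cv2.imwrite("pics/c2.png",crop(0,0,220,170,80,90,s,6))
c=p2w("top",[[257,185]],.1)[0];b=p2w("top",[[222,206]],.07)[0];print(c,b,p2w("side",[[263,187]],.1))
E
```

```text
[ 0.50773103 -0.01909052  0.1       ] [0.45140781 0.0828443  0.07      ] [[ 0.50508888 -0.01930079  0.1       ]]
```

View pics/c1.png

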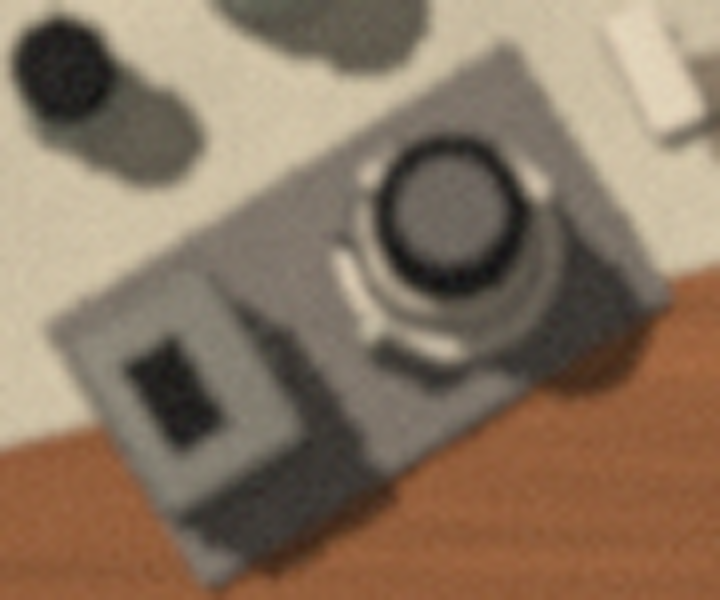

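View pics/c2.png

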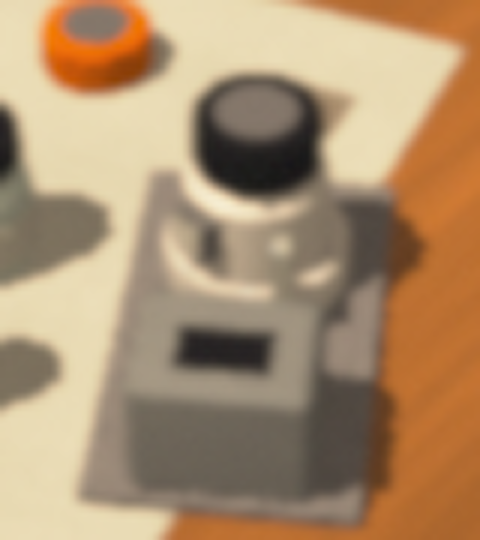

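```bash
python3 - <<'E'
from h import *
q=np.array([(50,330),(505,42),(670,290),(212,585)])/8+[200,160]-.0
P=p2w("top",q,.008);print(P.round(4))
e=[P[0]-P[1],P[3]-P[2]]
for v in e: print(np.linalg.norm(v),np.degrees(np.arctan2(v[1],v[0]))-90)
for v in [P[0]-P[3],P[1]-P[2]]: print(np.linalg.norm(v),np.degrees(np.arctan2(v[1],v[0])))
c=p2w("top",np.array([[453,213]])/8+[200,160],.1)[0]
c2=p2w("side",np.array([[260,110]])/6+[220,170],.1)[0]
print(c,c2)
yaw=np.radians(31); R=np.array([[np.cos(yaw),-np.sin(yaw),0],[np.sin(yaw),np.cos(yaw),0],[0,0,1]])
C=np.array([.506,-.0185,0])
print("plate in st",((P-C)@R).round(3))
def draw(n,off,s,im):
    im=crop(0,0,*off,im,s)
    def dot(p,col):
        u=(w2p(n,R@np.array(p)+C)[0]-off[:2])*s; cv2.circle(im,tuple(int(a) for a in u),3,col,-1)
    for x in(-20,-12):
        for y in(36,48): dot([x/1e3,y/1e3,.062],(0,0,255))
    for a,col in((0,(255,255,0)),(.4,(0,255,0)),(.75,(255,0,0)),(1.1,(255,0,255))):
        for z in(.04,.062):dot([.042*np.sin(a),.042*np.cos(a),z],col)
    for a in np.linspace(0,6.28,24): dot([.029*np.cos(a),.029*np.sin(a),.1],(0,200,255)); dot([.042*np.cos(a),.042*np.sin(a),.028],(0,100,100))
    for x in(-39,39):
        for y in(82,144):dot([x/1e3,y/1e3,.07],(255,0,255))
    return im
a=draw("top",(200,160,90,75),8,cv2.imread("pics/top0.png"))
b=draw("side",(225,175,75,75),8,cv2.imread("pics/side0.png"))
o=np.zeros((600,1320,3),np.uint8);o[:,:720]=a;o[:,720:]=b
cv2.imwrite("pics/d.png",cv2.resize(o,(800,364),interpolation=cv2.INTER_AREA))
E
```

```text
[[ 0.4746  0.1356  0.008 ]
 [ 0.5869 -0.0393  0.008 ]
 [ 0.4893 -0.1018  0.008 ]
 [ 0.377   0.0729  0.008 ]]
0.2078058671133416 32.71500498044908
0.2077248832260189 32.717468098957525
0.11593976399130006 32.70124997805689
0.11593088172617393 32.66122467197217
[ 0.50300133 -0.01799386  0.1       ] [ 0.50090977 -0.01545318  0.1       ]
plate in st [[ 0.052  0.148  0.008]
 [ 0.059 -0.059  0.008]
 [-0.057 -0.063  0.008]
 [-0.063  0.145  0.008]]
```

View pics/d.png

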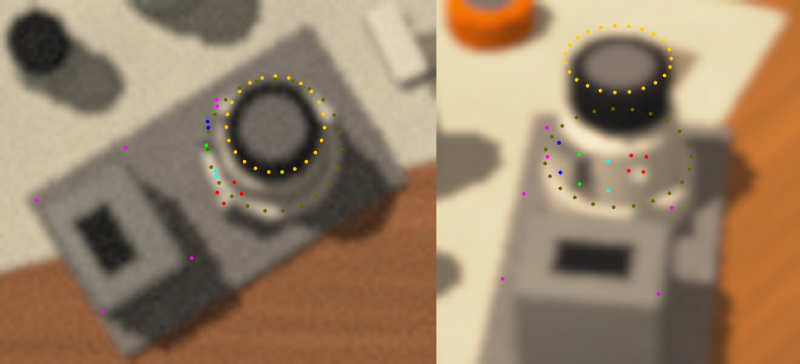

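The overlay is about 3 mm off. The plate corners give a station yaw of 32.7° and an axis at about (0.503, −0.017). The tile sits between the green and blue dots, clockwise of the post. I'll move over in the current tool yaw.

send_rows(steps=[[[0.5,-0.49,0],[0,0,0]],[[1,-0.98,0],[0,0,0]],[[1,-0.98,0],[0,0,0]],[[1,-0.98,0],[0,0,0]]], claw=1, squeeze=100)

```text
t: 0.5
tcp_pos: [0.2298, -0.5006, 0.2312]
tool_rot: [-0.001, 0.99, 0.142, -0.0]
ft_force: [-0.0, 0.2, -0.2]
opening: 0.998
grip_force: 0.0
```

send_rows(steps=[[[0.5,-0.49,0],[0,0,0]],[[1,-0.98,0],[0,0,0]],[[1,-0.98,0],[0,0,0]],[[1,-0.98,0],[0,0,0]]])

```text
t: 0.9
tcp_pos: [0.2844, -0.4052, 0.2315]
tool_rot: [0.0, 0.99, 0.141, -0.0]
ft_force: [0.2, -0.3, 0.2]
opening: 1.002
grip_force: 0.0
```

send_rows(steps=[[[0.5,-0.49,0],[0,0,0]],[[1,-0.98,0],[0,0,0]],[[1,-0.98,0],[0,0,0]],[[1,-0.98,0],[0,0,0]]])

```text
t: 1.3
tcp_pos: [0.3396, -0.3087, 0.2315]
tool_rot: [0.001, 0.99, 0.141, 0.0]
ft_force: [-0.1, -0.4, 0.4]
opening: 1.002
grip_force: 0.0
```

send_rows(steps=[[[0.5,-0.49,0],[0,0,0]],[[1,-0.98,0],[0,0,0]],[[1,-0.98,0],[0,0,0]],[[1,-0.98,0],[0,0,0]]])

```text
t: 1.7
tcp_pos: [0.395, -0.2115, 0.2315]
tool_rot: [0.001, 0.99, 0.141, 0.0]
ft_force: [0.1, -0.0, -0.2]
opening: 0.999
grip_force: 0.0
```

send_rows(steps=[[[0.5,-0.49,0],[0,0,0]],[[1,-0.98,0],[0,0,0]],[[1,-0.98,0],[0,0,0]],[[1,-0.98,0],[0,0,0]]])

```text
t: 2.1
tcp_pos: [0.4501, -0.1139, 0.2314]
tool_rot: [0.001, 0.99, 0.141, 0.0]
ft_force: [1.0, -0.1, 0.3]
opening: 1.002
grip_force: 0.0
```

send_rows(steps=[[[0.5,-0.5,0],[0,0,0]],[[0.966,-0.984,0.3],[0,0,0]],[[0.966,-0.984,0.9],[0,0,0]],[[0.966,-0.984,1],[0,0,0]],[[0.966,-0.984,1],[0,0,0]]])

```text
t: 2.6
tcp_pos: [0.5001, -0.0174, 0.1489]
tool_rot: [-0.001, 0.99, 0.14, -0.003]
ft_force: [0.3, 0.8, -0.1]
opening: 1.001
grip_force: 0.0
```

```bash
python3 - <<'E'
from h import *
s=r.snapshot("side")[:,:,::-1];t=r.snapshot("top")[:,:,::-1]
o=np.zeros((400,800,3),np.uint8);o[:,:400]=crop(0,0,215,140,100,100,s,4);o[:,400:]=crop(0,0,205,140,100,100,t,4)
cv2.imwrite("pics/e.png",o);print(r.get_obs()["tcp_pos"],r.get_obs()["joint_pos"])
E
```

```text
[ 0.50194536 -0.01781938  0.15146837] [-2.57902826e-01  4.84745657e-01  1.81629677e+00 -9.37977654e-04
  8.39938909e-01  1.03401467e+00]
```

View pics/e.png

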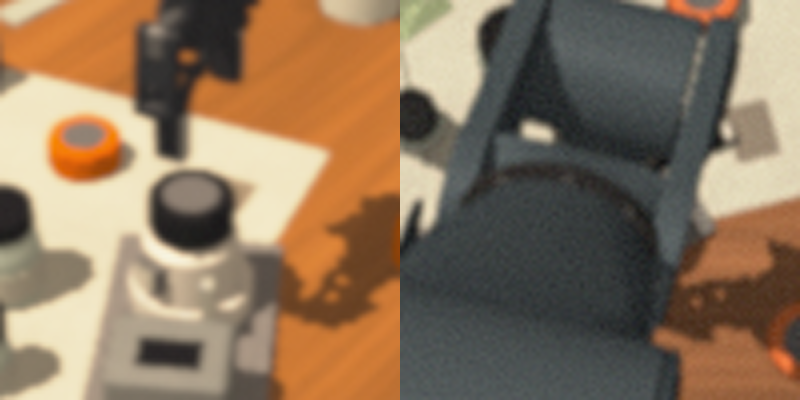

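The side crop shows the near finger at (172,130), right over the cap at (192,210), with the surroundings clear. I'll go down now.

send_rows(steps=[[[0.006,-0.01,0.3],[0,0,0]],[[0.006,-0.01,0.6],[0,0,0]],[[0.006,-0.01,0.8],[0,0,0]],[[0.006,-0.01,0.9],[0,0,0]],[[0.006,-0.01,0.9],[0,0,0]]])

```text
t: 3.2
tcp_pos: [0.5021, -0.0158, 0.0796]
tool_rot: [0.0, 0.99, 0.14, 0.0]
ft_force: [0.2, -0.1, -0.8]
opening: 0.999
grip_force: 0.0
```

send_rows(steps=[[[0,0,0.1],[0,0,0]],[[0,0,0.19],[0,0,0]],[[0,0,0.19],[0,0,0]]])

```text
t: 3.5
tcp_pos: [0.5014, -0.0146, 0.0637]
tool_rot: [-0.0, 0.99, 0.14, -0.0]
ft_force: [0.2, -0.4, 0.1]
opening: 1.0
grip_force: 0.0
```

send_rows(steps=[[[0.005,0.02,0],[0,0,0]],[[0.005,0.02,0],[0,0,0]],[[0.005,0.02,0],[0,0,0]],[[0.005,0.02,0],[0,0,0]],[[0.005,0.02,0],[0,0,0]]], claw=-1, squeeze=20)

```text
t: 4.0
tcp_pos: [0.5026, -0.0158, 0.0645]
tool_rot: [0.0, 0.99, 0.14, 0.0]
ft_force: [-0.2, 2.0, 3.4]
opening: 0.682
grip_force: 21.1
```

send_rows(steps=[[[0,0,0],[0,0,0]],[[0,0,0],[0,0,0]],[[0,0,0],[0,0,0]],[[0,0,0],[0,0,0]],[[0,0,0],[0,0,0]]])

```text
t: 4.5
tcp_pos: [0.5026, -0.0159, 0.0645]
tool_rot: [0.0, 0.99, 0.14, 0.0]
ft_force: [-0.5, 2.7, 5.3]
opening: 0.678
grip_force: 21.2
```

send_rows(steps=[[[0,0,0],[0,0,0]],[[0,0,0],[0,0,0]],[[0,0,0],[0,0,-0.01]],[[0,0,0],[0,0,-0.02]],[[0,0,0],[0,0,-0.03]]], squeeze=100)

```text
t: 5.0
tcp_pos: [0.5027, -0.0168, 0.0648]
tool_rot: [0.001, 0.972, 0.235, 0.0]
ft_force: [-1.8, -1.8, 7.3]
opening: 0.664
grip_force: 104.1
```

```bash
cat > st.py <<'E'
from plant import r
import numpy as np
o=r.get_obs();q=o["tool_rot"];np.set_printoptions(precision=4,suppress=True)
print(o["t"],o["tcp_pos"],"yaw",2*np.arctan2(q[2],q[1]),"F",o["ft_force"],"T",o["ft_torque"],"e6",o["effort"][5],"j",o["joint_pos"],o["opening"],o["grip_force"])
E
python3 st.py
```

```text
5.0 [ 0.5027 -0.0168  0.0648] yaw 0.4737536857992402 F [-1.7551 -1.7958  7.3355] T [-0.5722  0.2281 -0.1214] e6 0.3479004744440317 j [-0.2551  0.6416  1.8705 -0.0021  0.6283  0.8437] 0.6641256481237238 104.09045884713123
```

send_rows(steps=[[[0,0,0],[0,0,-0.01]],[[0,0,0],[0,0,-0.02]],[[0,0,0],[0,0,-0.03]]])

```text
t: 5.3
tcp_pos: [0.5035, -0.0173, 0.0648]
tool_rot: [0.001, 0.946, 0.325, 0.001]
ft_force: [-0.8, -3.2, 6.9]
opening: 0.661
grip_force: 104.4
```

```bash
python3 st.py; python3 - <<'E'
from h import *
s=r.snapshot("side")[:,:,::-1]
o=np.hstack([crop(0,0,235,175,65,75,cv2.imread("pics/side0.png"),6),crop(0,0,235,175,65,75,s,6)])
cv2.imwrite("pics/f.png",o)
E
```

```text
5.3 [ 0.5035 -0.0173  0.0648] yaw 0.6620501806349139 F [-0.8296 -3.2489  6.9402] T [-0.7195  0.0193 -0.0736] e6 0.3479032404720783 j [-0.2555  0.6418  1.8697 -0.0025  0.6271  0.6553] 0.6613156023015608 104.36817721827538
```

View pics/f.png

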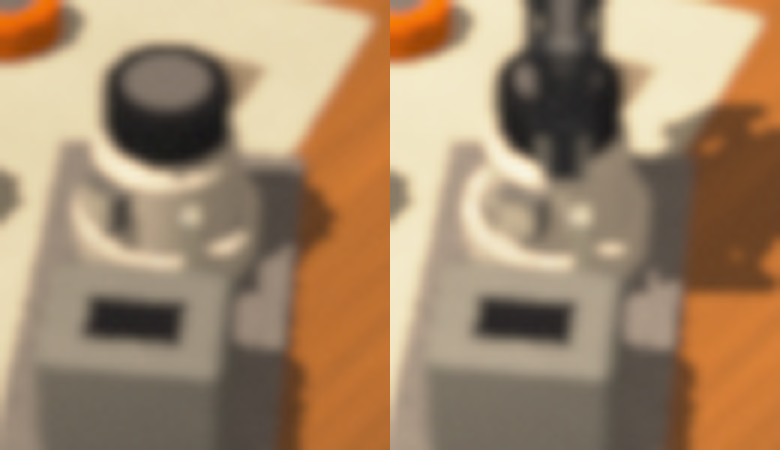

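The tile, the light patch left of the dark gap, has moved from about (100,205) to (120,210) towards the post at (190,215), so the jar turns with the cap.

send_rows(steps=[[[0,0,0],[0,0,-0.01]],[[0,0,0],[0,0,-0.02]],[[0,0,0],[0,0,-0.02]]])

```text
t: 5.65
tcp_pos: [0.504, -0.0173, 0.0648]
tool_rot: [0.002, 0.924, 0.383, 0.001]
ft_force: [-0.3, -2.8, 6.7]
opening: 0.66
grip_force: 104.5
```

```bash
python3 st.py; python3 - <<'E'
from h import *
y=np.radians(32.7)
for a in(0,.2,.4,.6,.8,1.0):
    t=y+np.pi/2-a; print(a,(w2p("side",[.503+.042*np.cos(t),-.017+.042*np.sin(t),.051])[0]-[235,175])*6)
E
```

```text
5.65 [ 0.504  -0.0173  0.0648] yaw 0.7861437060613823 F [-0.2745 -2.7879  6.6552] T [-0.5183 -0.1538 -0.0402] e6 -0.19852867349982262 j [-0.2555  0.6419  1.8692 -0.0023  0.6265  0.531 ] 0.6597353581634807 104.47165495810623
0 [158.5996834 222.630212 ]
0.2 [139.97290597 220.00241375]
0.4 [122.5821115 214.9314548]
0.6 [107.17071748 207.65709607]
0.8 [ 94.37614957 198.51663409]
1.0 [ 84.70112799 187.92333452]
```

send_rows(steps=[[[0,0,0],[0,0,-0.01]],[[0,0,0],[0,0,-0.02]],[[0,0,0],[0,0,-0.03]],[[0,0,0],[0,0,-0.03]]])

```text
t: 6.05
tcp_pos: [0.5045, -0.0174, 0.0648]
tool_rot: [0.002, 0.884, 0.468, 0.001]
ft_force: [-0.5, -1.9, 5.7]
opening: 0.664
grip_force: 104.6
```

```bash
python3 st.py
```

```text
6.05 [ 0.5045 -0.0174  0.0648] yaw 0.9745133993776575 F [-0.5209 -1.8669  5.6988] T [-0.5011 -0.2761  0.0309] e6 -0.19712781999260187 j [-0.2554  0.642   1.8687 -0.002   0.6259  0.3425] 0.6638713833507249 104.61569054197753
```

send_rows(steps=[[[0,0,0],[0,0,-0.005]],[[0,0,0],[0,0,-0.01]],[[0,0,0],[0,0,-0.01]]])

```text
t: 6.35
tcp_pos: [0.5046, -0.0174, 0.0648]
tool_rot: [0.002, 0.869, 0.495, 0.001]
ft_force: [0.4, -1.7, 4.8]
opening: 0.662
grip_force: 104.7
```

```bash
python3 st.py
```

```text
6.35 [ 0.5046 -0.0174  0.0648] yaw 1.0367173849775342 F [ 0.4093 -1.7494  4.8369] T [-0.5495 -0.1579 -0.056 ] e6 -0.10901598958298564 j [-0.2554  0.6421  1.8686 -0.002   0.6257  0.2802] 0.6624054254072964 104.65602717253205
```

send_rows(steps=[[[0,0,0],[0,0,-0.005]],[[0,0,0],[0,0,-0.008]],[[0,0,0],[0,0,-0.008]]])

```text
t: 6.65
tcp_pos: [0.5049, -0.0171, 0.0649]
tool_rot: [0.002, 0.856, 0.517, 0.002]
ft_force: [2.2, -1.2, 5.3]
opening: 0.66
grip_force: 104.8
```

```bash
python3 st.py
```

```text
6.65 [ 0.5049 -0.0171  0.0649] yaw 1.0858966121571019 F [ 2.2056 -1.1699  5.3413] T [-0.3159 -0.3764 -0.1055] e6 -0.18766497261822224 j [-0.2551  0.6421  1.8683 -0.0007  0.6255  0.2304] 0.660301271742842 104.7933307162748
```

send_rows(steps=[[[0,0,0],[0,0,-0.005]],[[0,0,0],[0,0,-0.008]],[[0,0,0],[0,0,-0.008]]])

```text
t: 6.95
tcp_pos: [0.505, -0.017, 0.065]
tool_rot: [0.002, 0.843, 0.538, 0.002]
ft_force: [0.9, -0.7, 6.1]
opening: 0.661
grip_force: 104.9
```

```bash
python3 st.py
```

```text
6.95 [ 0.505 -0.017  0.065] yaw 1.1361671074251205 F [ 0.8873 -0.6688  6.0871] T [-0.1939 -0.424  -0.1082] e6 -0.17745036631822586 j [-0.255   0.6419  1.8683 -0.0006  0.6255  0.1801] 0.6613444954720613 104.85674325558648
```

```bash
python3 - <<'E'
from h import *
s=r.snapshot("side")[:,:,::-1]
cv2.imwrite("pics/g.png",crop(0,0,235,175,65,75,s,6))
E
```

```text
(no output)
```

View pics/g.png

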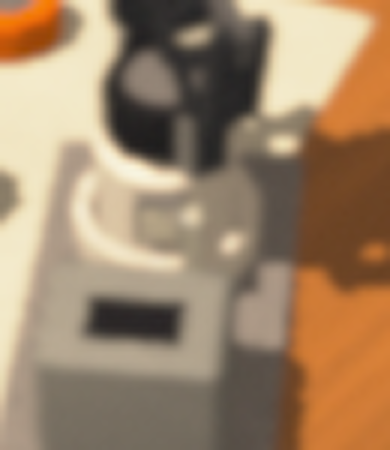

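The tile is now at about (155,222), next to the post at (192,215) and close to the predicted facing spot at (158,222). I'll creep further until the torque rises.

send_rows(steps=[[[0,0,0],[0,0,-0.005]],[[0,0,0],[0,0,-0.008]],[[0,0,0],[0,0,-0.008]]])

```text
t: 7.3
tcp_pos: [0.505, -0.017, 0.065]
tool_rot: [0.002, 0.829, 0.559, 0.002]
ft_force: [1.6, -1.0, 6.5]
opening: 0.662
grip_force: 104.9
```

```bash
python3 st.py
```

```text
7.3 [ 0.505 -0.017  0.065] yaw 1.1862404273552378 F [ 1.5531 -1.0369  6.4692] T [-0.1937 -0.402  -0.1447] e6 -0.18453598022460938 j [-0.2549  0.6418  1.8682 -0.0003  0.6256  0.1299] 0.6620677840015862 104.92052651228732
```

send_rows(steps=[[[0,0,0],[0,0,-0.005]],[[0,0,0],[0,0,-0.008]],[[0,0,0],[0,0,-0.008]]])

```text
t: 7.6
tcp_pos: [0.505, -0.0169, 0.0651]
tool_rot: [0.002, 0.815, 0.58, 0.002]
ft_force: [1.6, -0.7, 7.6]
opening: 0.662
grip_force: 105.0
```

```bash
python3 st.py
```

```text
7.6 [ 0.505  -0.0169  0.0651] yaw 1.2365522544503527 F [ 1.6481 -0.7435  7.6375] T [-0.1392 -0.388  -0.122 ] e6 -0.18155614379793406 j [-0.2548  0.6416  1.8682 -0.0002  0.6257  0.0796] 0.6615888297296928 104.98872226628009
```

```bash
python3 - <<'E'
from h import *
f=cv2.imread("pics/f.png")[:,390:]; g=cv2.imread("pics/g.png")
s=crop(0,0,235,175,65,75,r.snapshot("side")[:,:,::-1],6); cv2.imwrite("pics/h1.png",s)
z=crop(0,0,235,175,65,75,cv2.imread("pics/side0.png"),6)
for n,i in(("0",z),("f",f),("g",g),("now",s)): print(n,i[200:236,70:240:6].mean(axis=(0,2)).astype(int))
E
python3 st.py
```

```text
0 [160 184 194 189 178 161 136 105  84  86 110 136 154 158 156 152 147 144
 146 154 158 150 132 119 116 117 116 117 118]
f [179 208 220 212 190 172 167 168 167 164 161 151 131 107 100 116 133 145
 156 168 173 165 146 132 128 128 127 125 125]
g [179 208 221 214 196 189 193 194 192 188 173 152 145 148 149 147 145 144
 147 159 170 165 146 132 129 129 131 131 129]
now [180 209 221 214 196 189 193 194 193 188 173 152 144 148 149 147 145 144
 147 159 169 165 146 132 129 130 132 134 132]
7.65 [ 0.505  -0.0169  0.0651] yaw 1.2363209355969516 F [ 2.0434 -0.2744  7.7038] T [-0.0983 -0.3839 -0.1358] e6 -0.13546489644795656 j [-0.2548  0.6416  1.8682 -0.0002  0.6257  0.0798] 0.6621396036527828 104.98770639314898
```

Pixel profiles are the same at yaw 1.136 and 1.236. The jar is braced on the post and the cap is now unscrewing, with contact at about yaw 1.07. I'm aiming for about 2.42.

send_rows(steps=[[[0,0,-0.001],[0,0,-0.01]],[[0,0,-0.002],[0,0,-0.02]],[[0,0,-0.003],[0,0,-0.03]],[[0,0,-0.004],[0,0,-0.04]],[[0,0,-0.005],[0,0,-0.05]]])

```text
t: 8.15
tcp_pos: [0.5045, -0.0166, 0.0656]
tool_rot: [0.002, 0.713, 0.701, 0.001]
ft_force: [0.7, 1.0, 9.4]
opening: 0.66
grip_force: 105.1
```

```bash
python3 st.py
```

```text
8.15 [ 0.5045 -0.0166  0.0656] yaw 1.5528290249513355 F [0.6997 0.9993 9.3541] T [ 0.1337 -0.2399 -0.0658] e6 0.2838267758488655 j [-0.2547  0.6405  1.8685  0.0002  0.6277 -0.2368] 0.6597806768835234 105.14855023124255
```

send_rows(steps=[[[0,0,-0.001],[0,0,-0.01]],[[0,0,-0.002],[0,0,-0.02]],[[0,0,-0.003],[0,0,-0.03]],[[0,0,-0.004],[0,0,-0.04]],[[0,0,-0.005],[0,0,-0.05]]])

```text
t: 8.65
tcp_pos: [0.5048, -0.0168, 0.0661]
tool_rot: [0.003, 0.595, 0.804, 0.001]
ft_force: [0.9, 0.2, 9.8]
opening: 0.66
grip_force: 105.2
```

```bash
cat > d.py <<'E'
from h import *
s=crop(0,0,235,175,65,75,r.snapshot("side")[:,:,::-1],6)
print(s[200:236,70:240:6].mean(axis=(0,2)).astype(int))
E
python3 st.py; python3 d.py
```

```text
8.65 [ 0.5048 -0.0168  0.0661] yaw 1.867034266228748 F [0.9246 0.2062 9.7573] T [ 0.1088 -0.2611 -0.0842] e6 0.28424992226064205 j [-0.2548  0.6395  1.868  -0.      0.6284 -0.551 ] 0.6598504685773298 105.18944189505419
[179 209 221 214 196 189 193 193 192 187 173 152 144 148 149 147 145 144
 146 159 169 165 146 132 129 130 132 135 139]
```

send_rows(steps=[[[0,0,-0.001],[0,0,-0.01]],[[0,0,-0.002],[0,0,-0.02]],[[0,0,-0.003],[0,0,-0.03]],[[0,0,-0.004],[0,0,-0.04]],[[0,0,-0.005],[0,0,-0.05]]])

```text
t: 9.2
tcp_pos: [0.505, -0.0169, 0.0667]
tool_rot: [0.003, 0.462, 0.887, 0.001]
ft_force: [1.2, -0.2, 10.1]
opening: 0.664
grip_force: 105.4
```

send_rows(steps=[[[0,0,0],[0,0,-0.01]],[[0,0,0],[0,0,-0.02]],[[0,0,0],[0,0,-0.03]],[[0,0,0],[0,0,-0.038]],[[0,0,0],[0,0,-0.038]]])

```text
t: 9.7
tcp_pos: [0.5051, -0.0169, 0.0667]
tool_rot: [0.003, 0.354, 0.935, 0.0]
ft_force: [1.9, -0.4, 10.4]
opening: 0.665
grip_force: 105.4
```

```bash
python3 st.py; python3 d.py
```

```text
9.7 [ 0.5051 -0.0169  0.0667] yaw 2.418784443346985 F [ 1.8548 -0.4301 10.4382] T [ 0.0644 -0.2067  0.0079] e6 -0.17116609029471874 j [-0.2548  0.6385  1.8674 -0.0003  0.6294 -1.1025] 0.665111126107536 105.36615123193769
[180 209 221 214 196 189 193 194 192 188 174 154 146 148 148 148 148 145
 145 158 170 165 146 132 129 130 132 135 139]
```

The torque has dropped to about 0, so the threads should be free. I'll make a small test lift.

send_rows(steps=[[[0,0,-0.012],[0,0,0]],[[0,0,-0.025],[0,0,0]],[[0,0,-0.025],[0,0,0]]])

```text
t: 10.05
tcp_pos: [0.5047, -0.0168, 0.0682]
tool_rot: [0.003, 0.354, 0.935, 0.0]
ft_force: [2.5, -0.8, 6.1]
opening: 0.668
grip_force: 105.8
```

```bash
python3 st.py; python3 d.py
```

```text
10.05 [ 0.5047 -0.0168  0.0682] yaw 2.4179288662211698 F [ 2.4664 -0.8144  6.0815] T [-0.0097 -0.3596  0.0193] e6 -0.019171818858012557 j [-0.2548  0.6357  1.8671 -0.0003  0.6336 -1.1017] 0.6680040380591067 105.79680019203806
[180 209 221 214 196 189 193 194 192 188 174 154 144 145 146 148 148 145
 145 158 169 165 146 132 129 130 132 135 139]
```

send_rows(steps=[[[0,0,-0.025],[0,0,0]],[[0,0,-0.05],[0,0,0]],[[0,0,-0.075],[0,0,0]],[[0,0,-0.075],[0,0,0]]])

```text
t: 10.5
tcp_pos: [0.5021, -0.0159, 0.0732]
tool_rot: [-0.0, 0.354, 0.935, -0.0]
ft_force: [0.1, -1.0, -1.3]
opening: 0.66
grip_force: 105.9
```

```bash
python3 st.py; python3 d.py
```

```text
10.5 [ 0.5021 -0.0159  0.0732] yaw 2.4182887109550353 F [ 0.0603 -1.0149 -1.2693] T [-0.0911 -0.175   0.0561] e6 -0.00029611198442580644 j [-0.2544  0.6255  1.867  -0.0002  0.6499 -1.1018] 0.6597500867030103 105.94502190855565
[180 209 221 213 196 189 193 194 192 187 174 153 145 147 146 142 139 137
 141 157 169 165 146 132 129 129 129 130 132]
```

send_rows(steps=[[[0,0,-0.08],[0,0,0]],[[0,0,-0.16],[0,0,0]],[[0,0,-0.24],[0,0,0]],[[0,0,-0.32],[0,0,0]],[[0,0,-0.4],[0,0,0]]])

```text
t: 11.05
tcp_pos: [0.5024, -0.0159, 0.1061]
tool_rot: [0.0, 0.354, 0.935, 0.0]
ft_force: [-0.6, -0.2, -0.4]
opening: 0.658
grip_force: 106.0
```

send_rows(steps=[[[0,0,0],[0,0,0]],[[0,0,0],[0,0,0]],[[0,0,0],[0,0,0]],[[0,0,0],[0,0,0]]])

```text
t: 11.45
tcp_pos: [0.5023, -0.0159, 0.1051]
tool_rot: [-0.0, 0.354, 0.935, -0.0]
ft_force: [-0.3, 0.1, 0.2]
opening: 0.661
grip_force: 106.0
```

```bash
python3 st.py; python3 d.py; python3 - <<'E'
from h import *
cv2.imwrite("pics/i.png",crop(0,0,225,150,80,95,r.snapshot("side")[:,:,::-1],6))
E
```

```text
11.45 [ 0.5023 -0.0159  0.1051] yaw 2.418044297792692 F [-0.2553  0.0966  0.1865] T [ 0.0315 -0.0148 -0.0165] e6 -1.0062542799005314e-05 j [-0.2544  0.5663  1.849   0.      0.7268 -1.1017] 0.6614885263520832 106.03893818115466
[180 209 221 214 195 189 193 194 192 185 167 149 146 148 148 149 149 146
 145 158 170 165 147 132 129 130 132 135 136]
```

View pics/i.png

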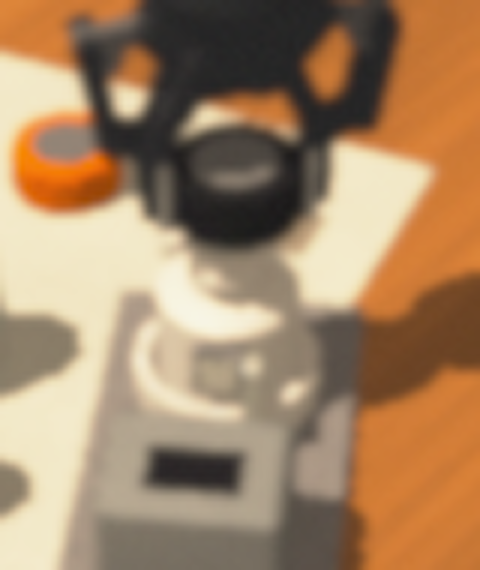

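The view shows the cap held level at (235,190) above the open neck at (235,270). The tile at (215,375) is still beside the post at (252,365). I'm handing in.

```bash
python3 -c "
from plant import r
print(r.job_done())"
```

```text
the job is handed in; nothing more can be done
None
```

I turned the jar to face the reader, unscrewed the cap and handed the job in with the cap still gripped, level and centred about 10 mm above the open jar; the hand-in gave no verdict, so I don't know how it was judged.

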